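# Roll an instrument canister up the reader's loading ramp and start the reader

## Task

With the outside of the fingers, slowly push the steel canister lying at the foot of the loading ramp up the ramp and over its crest until it rests against the reader at the top, staying behind it so that it never runs free or rolls back down, and without lifting it. Then press the reader's button fully down and let it spring back. Leave everything else on the table where it stands.

Things in the scene. Friction and masses are not known exactly. Their poses are not given: they have to be found in the camera images.
- dock: fixed white loading dock 336 mm long, 132 to 148 wide, grey reader housing at its top end. Origin: on the table under the ramp's middle; x horizontal in the uphill direction, y across, z up. Along x (mm): lip -162 to -156, 18 high; level floor 12 high to -60; ramp to +60; short fall to the stop at +110. Side guides 15 mm above the floor, inner faces at y = +-58, +-66 past the crest. Uphill is roughly the robot's left (+y); place and yaw vary
- ramp: the bare metal ramp of the dock, 121 mm long, rising at 9 degrees from the level floor (12 mm above the table, dock x = -60) to the crest (31 mm, dock x = +60). Origin: middle of its upper surface; x up the slope, z normal to it. Side guides stand 15 mm above it. A canister let go on it rolls back
- crest (a point): middle of the crest, the upper edge of the ramp, 31 mm above the table. Beyond it the surface falls at 10 degrees over 50 mm to the stop: once the canister's axis is past the crest it rolls the last 25 mm by itself and stays
- stop (a point): middle of the stop, the upright front face of the reader housing (70 mm high, 64 deep, 148 wide), at dock x = +110 mm; this point is 52 mm above the table
- canister: closed polished steel cylinder (friction about 0.35), 50 mm diameter, 100 long, 0.18 to 0.35 kg, lying across the dock's level floor, free to roll. Origin: its centre, 37 mm above the table at the start; its y is the cylinder's axis. Starts at dock x = -115 to -75 mm, up to 3 mm off the middle line, up to 0.08 rad askew. At the stop its centre is at dock x = +85 mm, 52 mm above the table
- start_top (a point): centre of the top face of the reader's only push button, a white round button 28 mm across on top of the reader housing (142 mm up the dock's x from its origin, on its middle line); it is pressed straight down
- start (a joint): travel of that button, m: 0 released, 0.006 fully down, spring return; fully down takes about 5 N
- spare: a second canister just like the first, but standing upright beside the dock, 50 mm in diameter, 100 mm high; origin at its centre; to be left alone
- bowl: small steel bowl, 72 mm across, 35 high, beside the dock; origin under its centre; to be left alone
- tape: white roll of tape lying flat, 64 mm across, 25 high, beside the dock; origin under its centre; to be left alone
- bottle: brown glass bottle, 44 mm across, 85 high, beside the dock; origin under its centre; to be left alone
- foam_tray: white shallow tray, 160 x 210 x 24 mm, to the robot's right; origin under its centre; to be left alone
- suture_pad: skin-coloured suture practice pad, 70 x 110 x 14 mm, in the white tray; origin under its centre; to be left alone
- tweezers: steel tweezers lying flat, 120 mm long, 13 wide, 5 high, to the robot's left; origin under its centre, x along its length; to be left alone
Not all that is in view belongs to the job. Leave any blue or yellow look-alike of the canister alone.

How it is judged:
By the outcome, as a careful person would: the job done as asked, in the order asked, and still so for the second after the job is handed in, with the robot touching nothing.
It also fails if it takes over 48 s, if anything falls off the work surface, if the arm or the gripper's body presses on something with over 40 N, if the wrist force passes 120 N, or if a joint passes its speed limit or range.

## Robot

A 7-joint arm with a two-finger parallel gripper is mounted at the origin on the work surface. World frame = base frame: x ahead of the robot, y to its left, z up, the work surface at z = 0. Lengths are in m, angles in rad, forces in N, time in s.
With the tool pointing down it reaches from about 0.425 to 0.875 m from the base axis. Payload 4.7 kg.
Tool frame: the origin (TCP) lies at the very end of the fingers, on their centre line; the grasp point (between the pads) lies 19 mm behind it; x points along the fingers, y is the direction in which the jaws open and shut, and the axes are right-handed (so a half turn about x gives the same grasp; the last joint's range is limited). The gripper opens to 87 mm and grips with 3 to 60 N. Pads are 19 mm wide; open, the fingers measure 117 mm over their backs; the gripper's body (75 mm by 190 mm) begins 51 mm behind the grasp point.
Start: joints at [1.182, 0.321, -0.07, 1.45, 0.023, 1.371, -0.057], TCP at [0.255, -0.598, 0.223] pointing down, gripper open.
Joint ranges: [-2.86, 2.86], [-0.3, 2.09], [-1.38, 1.24], [0.06, 2.45], [-1.56, 4.7], [0.09, 2.05], [-2.69, 2.69]. Speed limits (rad/s): [2.57, 2.57, 3.14, 3.14, 3.14, 3.14, 3.14].

## Interface

Orientations are given as a rotation vector (axis times angle).
In Python, from bench import ctrl gives the robot as it stands.
- The arm moves only by the tool step_arm, never from a script. Its argument "increments" is one flat list of numbers, 6 for each row, row after row: the shift along the tool's x, y, z in cm, then the turn, a rotation vector about the tool's x, y, z in rad. In form: [tx, ty, tz, ax, ay, az, tx, ty, tz, ax, ay, az, ...]. A call has 1 to 12 rows; each row shifts and turns the commanded pose from where the row before left it, along the tool's axes as they then stand; what a row does not reach is not made up. A row lasts 1/8 s, in which the tool goes at most 62.5 mm and 10.7 degrees, less where a joint would pass 70% of its speed; a pose out of reach is approached as far as the arm can. A call with a gripper value outside its range is refused whole. "fingers" is the opening in per cent of the stroke, from 0 (shut) to 100 (fully open), set as the call begins (left out, the last holds). The fingers move at their own pace and stop on an object; "force" is the grip in N (left out, the last holds). Time passes only in rows, so rows that do not move let the fingers close. It gives the time, the measured TCP pose, the force and the opening at its end, in the units of the state.
- ctrl.get_state(): the state, without advancing time (a new reading comes with each control period).
- ctrl.get_image(name): name is "scene" or "top" or "wrist"; returns the picture (400x640x3 uint8, red, green, blue); there is no depth.
- ctrl.camera_params(name): a dict with "vertical_fov" (degrees; the focal length in pixels is half the picture's height over the tangent of half this angle, whatever the lens; pixels are square), "cx", "cy" (the principal point, pixels), "k1" (the pictures are not rectified: a ray, as slopes to the right and down, at radius r is drawn at 1 + k1 r^2 times it, then the intrinsics apply), "R" (3x3) and "t" (3): a world point X has camera coordinates R X + t. Camera axes: x right, y down, z forward; pixel columns grow to the right and rows downward; lengths in m; the calibration is good to about 2 mm. A picture is of the moment at which its call begins: read the wrist's pose just before it. camera_params takes no time and is no camera call; for the wrist camera it gives the pose at the moment of the call.
- ctrl.close_job(): hands the job in, once; it reports no verdict.
Trained networks look in the newest picture that a camera, given by its name, has taken for a name from the list of things; names that differ only in an ending like _2 or _b are one class to them, and where a whole thing is asked for, a point or a joint stands for the part that bears it (a point fixed in the world has none). Each returns a list of dicts, best first, with "score" (0 to 1); they miss things now and then, are a little off and sometimes report something else, mostly with a low value. They report only what shows in the picture. A call takes as long as a camera call. They do not tell look-alikes from the thing itself.
- ctrl.search_frame(camera, name): "xyz" ([x, y, z] in m, in the coordinates of the camera as it stood for that picture, good to about 4 mm: the middle of the surface that is visible of it).
- ctrl.silhouettes(camera, name): "pixels" (400x640 bool, what is visible of it).
- ctrl.spot_point(camera, name): "xyz" ([x, y, z] in m, in the coordinates of the camera as it stood for that picture, good to about 4 mm: a listed point, or the origin of a listed thing).
The state is a dict: "time": time; "joint_positions": joint angles; "qd": joint speeds; "joint_torque": joint torques, N m; "position": TCP position; "tool_rot": TCP orientation; "ft_force": force on the tool from outside, world axes, zero at the start; "torque": the same for the moment, N m; "grip_width": opening from 0.0 (shut) to 1.0 (fully open).
Only numpy, scipy, OpenCV 4.12 (cv2) and the standard library are available. Lean on these libraries where they do the work, as an engineer would, in place of code of your own. Each camera call takes 0.05 s, during which the arm holds its last target.

## Working session

There is one attempt and no reset: what is moved stays moved. The work goes in short steps, Python scripts to look and compute and a tool call to move; the robot and the scene stay as the last step left them, time stands still between calls to the robot, and variables do not carry over. Pictures are saved under pics/ and viewed, and the job is handed in when it is done.

Besides the shell and the picture viewer there is one more tool, called as name(argument=value, ...) on one line, values as JSON. step_arm: Moves the arm, as the interface text tells. Its arguments: {"type":"object","properties":{"increments":{"type":"array","items":{"type":"number"}},"fingers":{"type":"number"},"force":{"type":"number"}},"required":["increments"]}

```bash
ls; mkdir -p pics; python3 - <<'E'
from bench import ctrl
import cv2,numpy as np
s=ctrl.get_state();print({k:np.round(v,3).tolist() for k,v in s.items()})
for n in("scene","top"):
    im=ctrl.get_image(n);cv2.imwrite(f"pics/{n}0.png",im[:,:,::-1]);p=ctrl.camera_params(n);print(n,p)
E
```

```text
pics
{'time': 0.0, 'joint_positions': [1.182, 0.322, -0.07, 1.452, 0.023, 1.371, -0.057], 'qd': [0.0, -0.0, -0.001, 0.001, -0.0, -0.001, -0.0], 'joint_torque': [-0.0, -49.13, -0.404, -31.253, -0.064, 0.044, 0.0], 'position': [0.255, -0.597, 0.221], 'tool_rot': [2.0, 0.41, -2.001], 'ft_force': [-0.187, 0.048, 0.975], 'torque': [-0.026, 0.038, -0.01], 'grip_width': 0.999}
scene {'vertical_fov': 56.81610267412753, 'cx': 319.78370769417984, 'cy': 195.9377005069688, 'k1': -0.004161172628069213, 'R': array([[-0.8246196 ,  0.56542309,  0.01729846],
       [ 0.36202448,  0.55098424, -0.75190069],
       [-0.43467319, -0.61376958, -0.65904941]]), 't': array([ 0.47664936, -0.12676196,  1.46559828])}
top {'vertical_fov': 50.834789353355184, 'cx': 316.9162576236385, 'cy': 199.78983137288964, 'k1': -0.05732012135762823, 'R': array([[-0.00549899, -0.99997545,  0.004344  ],
       [-0.98721929,  0.00473684, -0.15929734],
       [ 0.15927285, -0.00516445, -0.98722109]]), 't': array([-0.04882112,  0.56518489,  1.09797606])}
```

View pics/scene0.png

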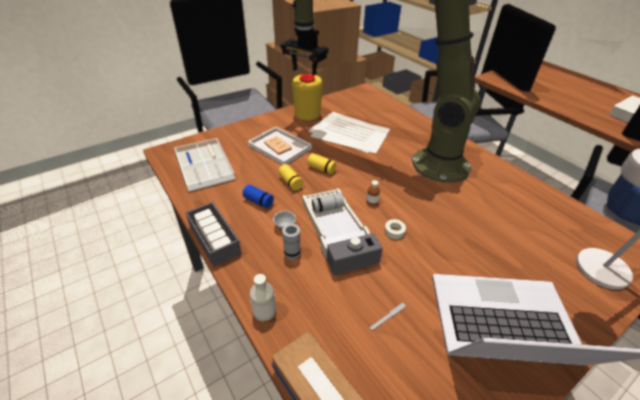

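View pics/top0.png

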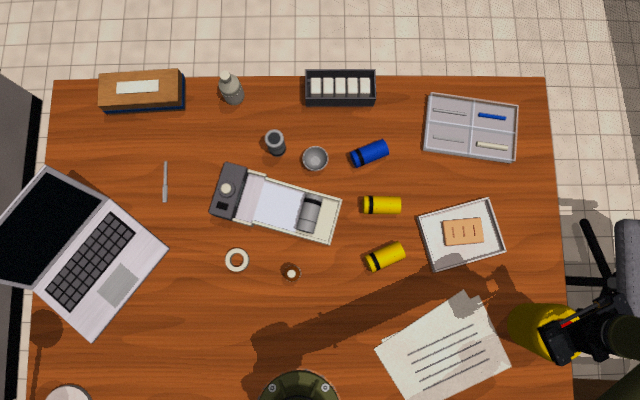

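The canister is the grey cylinder in the dock at top-view pixel (310,214). Things it could be mistaken for are the spare, upright at (275,142), the blue one at (370,153), and the yellow ones at (382,205) and (385,257). I choose the grey one in the dock, and next I measure it and check a close crop.

```bash
cat > h.py <<'E'
import numpy as np,cv2
from bench import ctrl
from scipy.spatial.transform import Rotation as Ro
def K(p):
    f=200/np.tan(np.radians(p['vertical_fov']/2));return np.array([[f,0,p['cx']],[0,f,p['cy']],[0,0,1.]]),np.array([p['k1'],0,0,0.])
def proj(p,X):
    k,d=K(p);return cv2.projectPoints(np.asarray(X,float).reshape(-1,3),cv2.Rodrigues(p['R'])[0],p['t'],k,d)[0].reshape(-1,2)
def back(p,uv,z):
    k,d=K(p);n=cv2.undistortPoints(np.asarray(uv,float).reshape(-1,1,2),k,d).reshape(-1,2)
    r=np.c_[n,np.ones(len(n))]@p['R'];c=-p['R'].T@p['t'];return c+r*((z-c[2])/r[:,2])[:,None]
def w(p,x): return p['R'].T@(np.asarray(x)-p['t'])
E
python3 - <<'E'
from h import *
for c in("top","scene"):
    im=ctrl.get_image(c);p=ctrl.camera_params(c)
    for n in("dock","canister","start_top","crest","stop","spare","bowl","tape","bottle","ramp"):
        for r in ctrl.spot_point(c,n)[:3]: print(c,n,round(r['score'],2),np.round(w(p,r['xyz']),4),np.round(proj(p,w(p,r['xyz']))[0]))
    if c=="top":
        cv2.imwrite("pics/crop.png",cv2.resize(im[120:270,195:395,::-1],(800,600),interpolation=cv2.INTER_CUBIC))
print(ctrl.get_state()['time'])
E
```

```text
top dock 0.89 [5.523e-01 4.970e-02 1.000e-04] [281. 207.]
top canister 0.9 [ 0.5554 -0.2321  0.0272] [382. 204.]
top canister 0.76 [ 0.4142 -0.2303  0.0231] [383. 255.]
top canister 0.63 [ 0.7    -0.2024  0.0203] [370. 154.]
top start_top 0.64 [0.5886 0.1866 0.0907] [226. 189.]
top crest 0.74 [0.5676 0.1097 0.0269] [258. 200.]
top crest 0.4 [ 0.6846 -0.0444 -0.0036] [314. 161.]
top stop 0.71 [0.5829 0.1548 0.0593] [240. 193.]
top spare 0.88 [0.7213 0.0607 0.0487] [276. 144.]
top spare 0.71 [ 4.746e-01 -4.516e-01  3.000e-04] [459. 233.]
top bowl 0.67 [ 0.6848 -0.0443 -0.0019] [314. 161.]
top bowl 0.6 [ 0.5548  0.052  -0.0027] [280. 206.]
top bowl 0.2 [0.7218 0.0645 0.048 ] [275. 144.]
top tape 0.73 [ 0.4089  0.1665 -0.0017] [238. 258.]
top bottle 0.73 [ 0.3666  0.0154 -0.0004] [293. 274.]
top ramp 0.58 [0.5522 0.0466 0.022 ] [281. 206.]
scene dock 0.8 [ 5.555e-01  5.620e-02 -2.000e-04] [335. 229.]
scene dock 0.44 [ 0.6823 -0.0419 -0.0031] [286. 227.]
scene canister 0.96 [ 0.6996 -0.1994  0.0236] [258. 196.]
scene canister 0.82 [ 0.5478 -0.2254  0.0225] [292. 177.]
scene canister 0.67 [ 0.5282 -0.0287  0.0348] [327. 203.]
scene start_top 0.49 [0.5905 0.1889 0.0894] [355. 240.]
scene crest 0.56 [0.5726 0.1108 0.0269] [342. 236.]
scene stop 0.87 [0.5819 0.1605 0.0539] [350. 241.]
scene spare 0.89 [0.7296 0.0637 0.0472] [290. 243.]
scene bowl 0.69 [ 0.6848 -0.0416 -0.0046] [285. 227.]
scene tape 0.69 [ 5.555e-01  5.410e-02 -1.000e-04] [335. 228.]
scene tape 0.55 [0.5498 0.051  0.0191] [336. 223.]
scene tape 0.5 [ 0.406  0.173 -0.001] [395. 232.]
scene bottle 0.83 [ 0.369   0.0177 -0.0033] [372. 201.]
scene ramp 0.95 [0.5506 0.0487 0.0212] [336. 222.]
1.2
```

View pics/crop.png

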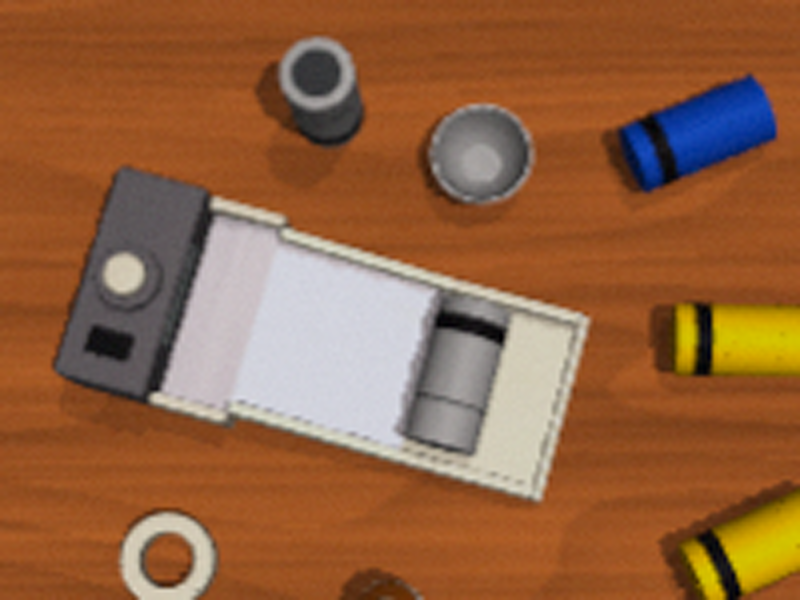

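The crop shows the grey canister lying across the dock's floor at crop pixels (455,375). The reader is at the left end with its white button at (124,273). Next I fit the dock pose from its corners.

```bash
cat > fit.py <<'E'
from h import *
from scipy.optimize import least_squares
p=ctrl.camera_params("top")
obs=[((122,168),(.174,-.074,.07)),((210,192),(.110,-.074,.07)),((55,370),(.174,.074,.07)),((150,398),(.110,.074,.07)),
((588,318),(-.162,-.066,.027)),((542,498),(-.162,.066,.027)),((124,274),(.142,0,.078))]
uv=np.array([o[0] for o in obs]);uv=(uv+.5)/4-.5+[195,120]
D=np.array([o[1] for o in obs])
def T(q,D):
    c,s=np.cos(q[2]),np.sin(q[2]);D=np.atleast_2d(D);return np.c_[q[0]+c*D[:,0]-s*D[:,1],q[1]+s*D[:,0]+c*D[:,1],D[:,2]]
if __name__=="__main__":
    f=lambda q:(proj(p,T(q,D))-uv).ravel()
    r=least_squares(f,[.555,.05,1.3]);q=r.x;print(q,np.degrees(q[2]));print(np.round(r.fun.reshape(-1,2),1))
    np.save("q.npy",q)
    for nm,d in dict(start=(.142,0,.08),crest=(.06,0,.031),stop=(.11,0,.052)).items(): print(nm,T(q,d))
    print("old",T(q,(-.162,0,0)))
    # canister ends: corners in crop top rim
    for u in ((470,305),(440,440)):
        X=back(p,[((u[0]+.5)/4-.5+195,(u[1]+.5)/4-.5+120)],.05)[0];c,s=np.cos(q[2]),np.sin(q[2]);d=X[:2]-q[:2];print("can",X,c*d[0]+s*d[1],-s*d[0]+c*d[1])
    im=ctrl.get_image("top").copy()
    big=cv2.resize(im[120:270,195:395,::-1],(800,600),interpolation=cv2.INTER_CUBIC)
    pts=[(-.162,-.066,.027),(-.162,.066,.027),(.06,.066,.046),(.06,-.066,.046),(.06,-.058,.031),(.06,.058,.031),(.11,-.074,.07),(.11,.074,.07),(.174,.074,.07),(.174,-.074,.07),(.142,0,.08),(-.06,-.058,.012),(-.06,.058,.012)]
    for P in proj(p,T(q,pts)): cv2.circle(big,tuple(int(v) for v in ((P-[195,120]+.5)*4-.5)),5,(0,255,0),1)
    for d in (-.115,-.105,-.095,-.085,-.075): print(d, (proj(p,T(q,[(d,0,.037)]))[0]-[195,120])*4)
    cv2.imwrite("pics/fit.png",big)
E
python3 fit.py
```

```text
[0.5512944  0.05039972 1.29622188] 74.26804290513729
[[-0.7 -1.1]
 [-0.1 -1. ]
 [-0.6  0.7]
 [-1.4  0.2]
 [ 1.2 -0.5]
 [ 0.2  0.7]
 [ 1.3  0.9]]
start [[0.58979591 0.1870805  0.08      ]]
crest [[0.56756264 0.10815216 0.031     ]]
stop [[0.58111951 0.1562792  0.052     ]]
old [[ 0.50737015 -0.10553187  0.        ]]
can [ 0.57499298 -0.0387841   0.05      ] -0.07941748396595674 -0.04699190405556977
can [ 0.48348401 -0.01837603  0.05      ] -0.08458539031199738 0.04662258012251616
-0.115 [500.56343811 386.13190375]
-0.105 [486.38656187 382.2422054 ]
-0.095 [472.21889612 378.35447998]
-0.085 [458.0608027  374.46882789]
-0.075 [443.91264197 370.58534913]
```

View pics/fit.png

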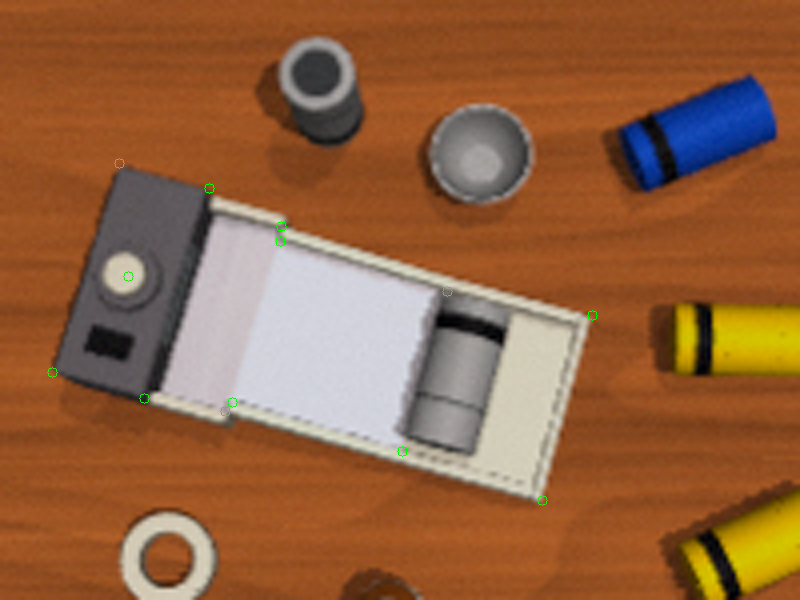

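```bash
cat > mv.py <<'E'
from h import *
q=np.load("q.npy");c,s=np.cos(q[2]),np.sin(q[2])
def dk(x,y,z): return np.array([q[0]+c*x-s*y,q[1]+s*x+c*y,z])
def Rt(sign=1): # tool x down, tool z = sign*dock x
    x=np.array([0,0,-1.]);z=sign*np.array([c,s,0]);return np.c_[x,np.cross(z,x),z]
def rep(P,sign=None):
    st=ctrl.get_state();R0=Ro.from_rotvec(st['tool_rot']);p=np.array(st['position'])
    print("t",st['time'],"pos",np.round(p,4),"F",np.round(st['ft_force'],1),"q7",np.round(st['joint_positions'],2))
    d=p[:2]-q[:2];print("dock xyz mm",np.round(1000*np.array([c*d[0]+s*d[1],-s*d[0]+c*d[1],p[2]]),1))
    for sg in ((1,-1) if sign is None else (sign,)):
        print(sg,"turn(tool)",np.round((R0.inv()*Ro.from_matrix(Rt(sg))).as_rotvec(),3))
    print("shift tool cm",np.round(100*R0.as_matrix().T@(P-p),2)); return R0,p
E
python3 - <<'E'
from mv import *
R0,p=rep(dk(-.131,0,.15)); print(R0.as_matrix().round(3))
for cam in("top","scene"):
    P=ctrl.camera_params(cam);print(cam,proj(P,[p,[p[0],p[1],0],p+[0,0,.1]]).round())
P=ctrl.camera_params("top");print(back(P,[(510,320),(545,350)],.1),back(P,[(510,320),(545,350)],.0))
Ps=ctrl.camera_params("scene");print(back(Ps,[(308,118)],0),back(Ps,[(308,80)],.12))
E
```

```text
t 1.25 pos [ 0.2547 -0.598   0.2226] F [ 0.1 -0.2 -0.4] q7 [ 1.18  0.32 -0.07  1.45  0.02  1.37 -0.06]
dock xyz mm [-704.5  109.6  222.6]
1 turn(tool) [ 2.248 -0.    -0.   ]
-1 turn(tool) [-0.893  0.    -0.   ]
shift tool cm [  7.26 -37.82 -44.49]
[[-0.     0.392 -0.92 ]
 [-0.    -0.92  -0.392]
 [-1.     0.     0.   ]]
top [[561. 322.]
 [515. 312.]
 [589. 328.]]
scene [[304.  71.]
 [304. 118.]
 [304.  47.]]
[[ 0.24718208 -0.53595094  0.1       ]
 [ 0.17138932 -0.62196019  0.1       ]] [[ 0.23455553 -0.58157829  0.        ]
 [ 0.15170696 -0.67559444  0.        ]]
[[ 0.24184643 -0.58729654  0.        ]] [[ 0.16164614 -0.70969694  0.12      ]]
```

step_arm(increments=[-1.5,-2,-2.4,0,0,0,-1,-3.2,-3.8,0,0,0,0,-3.2,-3.8,0,0,0,0,-3.2,-3.8,0,0,0,0,-3.2,-3.8,0,0,0,0,-3.2,-3.8,0,0,0,0,-3.2,-3.8,0,0,0,0,-3.2,-3.8,0,0,0,0,-3.2,-3.8,0,0,0,0,-3.2,-3.8,0,0,0,0,-3.2,-3.8,0,0,0,0,-3.2,-3.8,0,0,0], fingers=52)

```text
time: 2.75
position: [0.5162, -0.0811, 0.2479]
tool_rot: [2.001, 0.407, -1.999]
ft_force: [0.3, -0.2, 0.3]
grip_width: 0.519
```

step_arm(increments=[0,0,0,-0.15,0,0,0,0,0,-0.15,0,0,0,0,0,-0.15,0,0,0,0,0,-0.15,0,0,0,0,0,-0.15,0,0,0,0,0,-0.143,0,0])

```text
time: 3.5
position: [0.5156, -0.0825, 0.2477]
tool_rot: [1.405, 1.069, -1.405]
ft_force: [-0.7, -0.3, -0.7]
grip_width: 0.522
```

```bash
python3 - <<'E'
from mv import *
rep(dk(-.132,0,.024),-1);print(ctrl.get_state()['grip_width'])
cv2.imwrite("pics/top1.png",ctrl.get_image("top")[:,:,::-1]);cv2.imwrite("pics/w1.png",ctrl.get_image("wrist")[:,:,::-1])
E
```

```text
t 3.5 pos [ 0.5156 -0.0825  0.2477] F [-0.7 -0.3 -0.7] q7 [ 0.66  0.07 -0.57  1.71  0.04  1.38 -0.19]
dock xyz mm [-137.6   -1.7  247.7]
-1 turn(tool) [ 0.004  0.    -0.   ]
shift tool cm [22.37 -0.17 -0.57]
0.5220251901480546
```

View pics/w1.png

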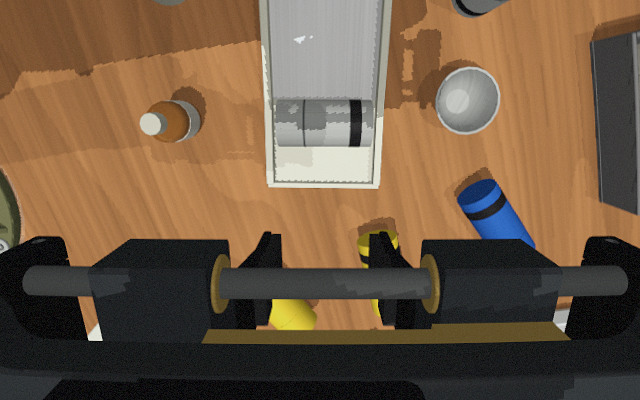

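The wrist view shows the canister at about (324,122) and the dock's lip end corners at (268,186) and (379,186). I check the dock fit from this view.

```bash
python3 - <<'E'
from mv import *
P=ctrl.camera_params("wrist")
print(proj(P,[dk(-.162,.066,.027),dk(-.162,-.066,.027),dk(-.06,.058,.012),dk(-.06,-.058,.012)]).round(1))
print(back(P,[(268,186),(379,186)],.027).round(4), dk(-.162,.066,.027),dk(-.162,-.066,.027))
# canister: top line z=.062, end silhouettes
for u in((277,110),(373,110),(276,145),(370,145)):
    X=back(P,[u],.037)[0];d=X[:2]-q[:2];print(u,np.round([c*d[0]+s*d[1],-s*d[0]+c*d[1]],4))
im=cv2.imread("pics/w1.png")[80:200,240:400];cv2.imwrite("pics/w1c.png",cv2.resize(im,(800,600),interpolation=cv2.INTER_CUBIC))
E
```

```text
[[266.6 190.1]
 [379.6 190.1]
 [271.9  99.7]
 [374.2  99.7]]
[[ 0.447  -0.0834  0.027 ]
 [ 0.5714 -0.1184  0.027 ]] [ 0.44384247 -0.0876368   0.027     ] [ 0.57089784 -0.12342693  0.027     ]
(277, 110) [-0.071   0.0491]
(373, 110) [-0.0709 -0.0536]
(276, 145) [-0.1083  0.0515]
(370, 145) [-0.1083 -0.0516]
```

View pics/w1c.png

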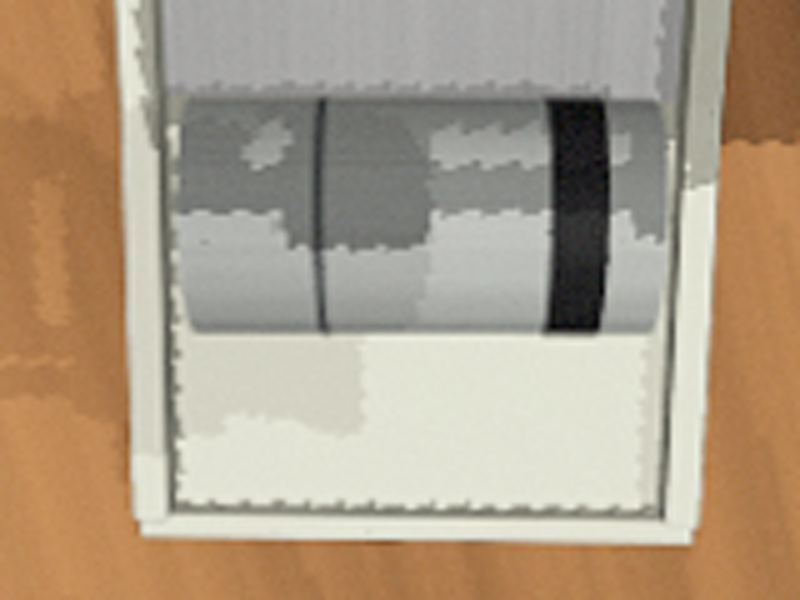

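step_arm(increments=[3,-0.2,-0.6,0.004,0,0,3,0,0,0,0,0,3,0,0,0,0,0,3,0,0,0,0,0,3,0,0,0,0,0,2.5,0,0,0,0,0,2,0,0,0,0,0,1.3,0,0,0,0,0,0,0,0,0,0,0])

```text
time: 4.72
position: [0.5147, -0.0761, 0.0389]
tool_rot: [1.412, 1.065, -1.414]
ft_force: [-0.5, 0.0, 0.8]
grip_width: 0.514
```

```bash
python3 - <<'E'
from mv import *
rep(dk(-.132,0,.024),-1);print(ctrl.get_state()['grip_width'])
cv2.imwrite("pics/w2.png",ctrl.get_image("wrist")[:,:,::-1])
E
```

```text
t 4.725 pos [ 0.5147 -0.0761  0.0389] F [-0.5  0.   0.8] q7 [ 0.6   0.27 -0.56  1.95  0.17  0.97 -0.32]
dock xyz mm [-131.7    0.9   38.9]
-1 turn(tool) [-0.006  0.     0.002]
shift tool cm [1.49 0.1  0.03]
0.5139223617558145
```

View pics/w2.png

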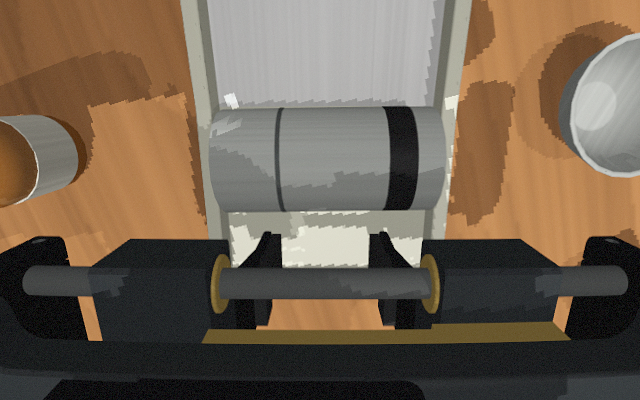

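step_arm(increments=[0.7,0.1,0,-0.006,0,0,0.7,0,0,0,0,0,0,0,-0.3,0,0,0,0,0,-0.3,0,0,0,0,0,-0.2,0,0,0,0,0,-0.1,0,0,0,0,0,-0.1,0,0,0,0,0,-0.1,0,0,0,0,0,-0.1,0,0,0,0,0,-0.1,0,0,0,0,0,-0.1,0,0,0,0,0,-0.1,0,0,0])

```text
time: 6.28
position: [0.5203, -0.062, 0.0255]
tool_rot: [1.407, 1.067, -1.408]
ft_force: [0.2, -0.6, 0.1]
grip_width: 0.52
```

```bash
cat > look.py <<'E'
from mv import *
import sys
rep(dk(-.115,0,.024),-1)
im=ctrl.get_image("wrist")[:,:,::-1];cv2.imwrite(f"pics/{sys.argv[1]}.png",im)
E
python3 look.py w3
```

```text
t 6.275 pos [ 0.5203 -0.062   0.0255] F [ 0.2 -0.6  0.1] q7 [ 0.57  0.3  -0.57  1.95  0.2   0.94 -0.36]
dock xyz mm [-116.6   -0.7   25.5]
-1 turn(tool) [ 0.001  0.    -0.   ]
shift tool cm [ 0.15 -0.06 -0.16]
```

View pics/w3.png

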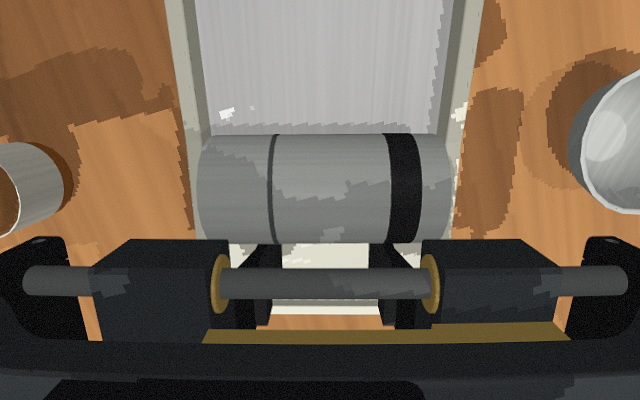

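step_arm(increments=[0,0,-0.15,0,0,0,0,0,-0.15,0,0,0,0,0,-0.2,0,0,0,0,0,-0.2,0,0,0,0,0,-0.2,0,0,0,0,0,-0.2,0,0,0,0,0,-0.2,0,0,0,0,0,-0.2,0,0,0,0,0,-0.2,0,0,0,0,0,-0.2,0,0,0,0,0,-0.2,0,0,0,0,0,-0.2,0,0,0])

```text
time: 7.82
position: [0.5265, -0.0405, 0.0256]
tool_rot: [1.407, 1.067, -1.408]
ft_force: [-0.3, -2.0, 1.1]
grip_width: 0.518
```

```bash
python3 look.py w4
```

```text
t 7.825 pos [ 0.5265 -0.0405  0.0256] F [-0.3 -2.   1.1] q7 [ 0.54  0.31 -0.58  1.94  0.21  0.95 -0.41]
dock xyz mm [-94.2  -0.7  25.6]
-1 turn(tool) [ 0.001  0.001 -0.   ]
shift tool cm [ 0.16 -0.08  2.08]
```

View pics/w4.png

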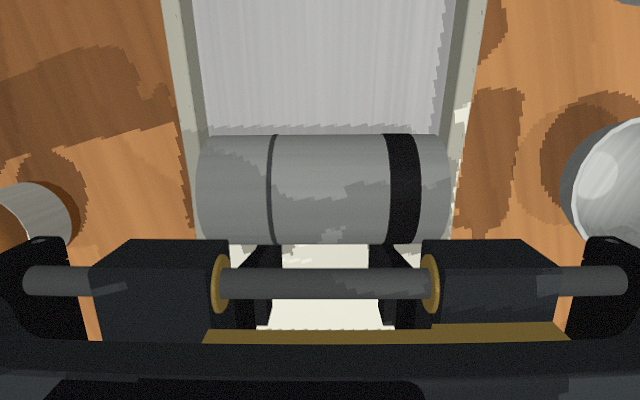

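The canister stays at the same place in the wrist frame, so it is in contact and being pushed. Now I climb the ramp.

step_arm(increments=[-0.04,0,-0.25,0,0,0,-0.04,0,-0.25,0,0,0,-0.04,0,-0.25,0,0,0,-0.04,0,-0.25,0,0,0,-0.04,0,-0.25,0,0,0,-0.04,0,-0.25,0,0,0,-0.04,0,-0.25,0,0,0,-0.04,0,-0.25,0,0,0,-0.04,0,-0.25,0,0,0,-0.04,0,-0.25,0,0,0,-0.04,0,-0.25,0,0,0,-0.04,0,-0.25,0,0,0])

```text
time: 9.38
position: [0.5346, -0.0108, 0.0304]
tool_rot: [1.407, 1.067, -1.407]
ft_force: [-1.2, -1.9, 1.5]
grip_width: 0.521
```

```bash
python3 look.py w5
```

```text
t 9.375 pos [ 0.5346 -0.0108  0.0304] F [-1.2 -1.9  1.5] q7 [ 0.49  0.32 -0.59  1.92  0.21  0.96 -0.47]
dock xyz mm [-63.5  -0.5  30.4]
-1 turn(tool) [0.002 0.    0.   ]
shift tool cm [ 0.64 -0.06  5.15]
```

View pics/w5.png

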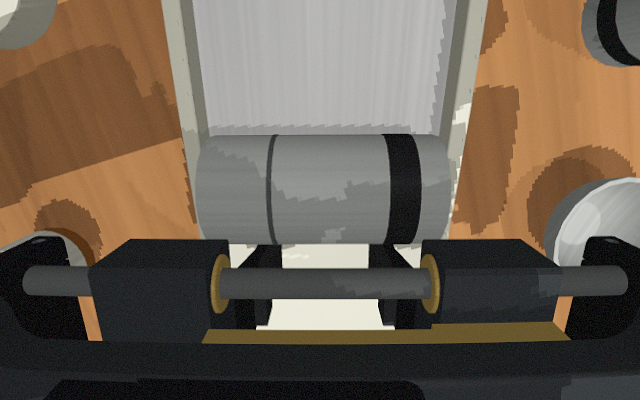

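Contact is steady and the canister is square. I continue.

step_arm(increments=[-0.04,0,-0.25,0,0,0,-0.04,0,-0.25,0,0,0,-0.04,0,-0.25,0,0,0,-0.04,0,-0.25,0,0,0,-0.04,0,-0.25,0,0,0,-0.04,0,-0.25,0,0,0,-0.04,0,-0.25,0,0,0,-0.04,0,-0.25,0,0,0,-0.04,0,-0.25,0,0,0,-0.04,0,-0.25,0,0,0,-0.04,0,-0.25,0,0,0,-0.04,0,-0.25,0,0,0])

```text
time: 10.92
position: [0.5427, 0.0181, 0.0352]
tool_rot: [1.407, 1.067, -1.407]
ft_force: [-0.2, -1.7, 0.8]
grip_width: 0.521
```

step_arm(increments=[-0.04,0,-0.25,0,0,0,-0.04,0,-0.25,0,0,0,-0.04,0,-0.25,0,0,0,-0.04,0,-0.25,0,0,0,-0.04,0,-0.25,0,0,0,-0.04,0,-0.25,0,0,0,-0.04,0,-0.25,0,0,0,-0.04,0,-0.25,0,0,0,-0.04,0,-0.25,0,0,0,-0.04,0,-0.25,0,0,0,-0.04,0,-0.25,0,0,0,-0.04,0,-0.25,0,0,0])

```text
time: 12.42
position: [0.5508, 0.0469, 0.04]
tool_rot: [1.407, 1.067, -1.407]
ft_force: [-0.1, -1.7, 1.0]
grip_width: 0.518
```

```bash
python3 look.py w6
```

```text
t 12.425 pos [0.5508 0.0469 0.04  ] F [-0.1 -1.7  1. ] q7 [ 0.4   0.34 -0.61  1.87  0.23  1.   -0.59]
dock xyz mm [-3.5 -0.5 40. ]
-1 turn(tool) [ 0.002  0.    -0.   ]
shift tool cm [ 1.6  -0.06 11.15]
```

View pics/w6.png

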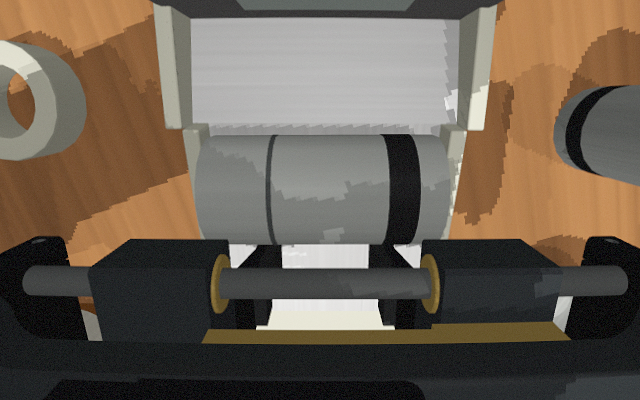

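step_arm(increments=[-0.04,0,-0.25,0,0,0,-0.04,0,-0.25,0,0,0,-0.04,0,-0.25,0,0,0,-0.04,0,-0.25,0,0,0,-0.04,0,-0.25,0,0,0,-0.04,0,-0.25,0,0,0,-0.04,0,-0.25,0,0,0,-0.04,0,-0.25,0,0,0,-0.03,0,-0.2,0,0,0,-0.03,0,-0.2,0,0,0,-0.02,0,-0.15,0,0,0,0,0,-0.1,0,0,0])

```text
time: 13.98
position: [0.5579, 0.0727, 0.0439]
tool_rot: [1.408, 1.068, -1.407]
ft_force: [-0.2, -1.0, 0.7]
grip_width: 0.519
```

```bash
python3 look.py w7
```

```text
t 13.975 pos [0.5579 0.0727 0.0439] F [-0.2 -1.   0.7] q7 [ 0.35  0.36 -0.62  1.85  0.24  1.01 -0.64]
dock xyz mm [23.3 -0.3 43.9]
-1 turn(tool) [ 0.002 -0.    -0.   ]
shift tool cm [ 1.99 -0.06 13.83]
```

View pics/w7.png

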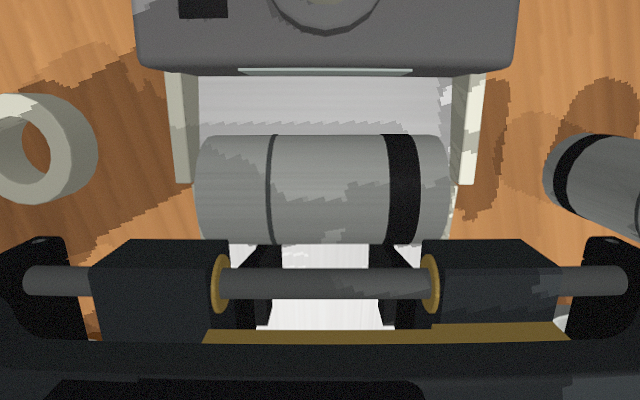

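step_arm(increments=[0,0,-0.1,0,0,0,0,0,-0.1,0,0,0,0,0,-0.1,0,0,0,0,0,-0.1,0,0,0,0,0,-0.2,0,0,0,0,0,-0.3,0,0,0,0,0,-0.3,0,0,0,0,0,-0.3,0,0,0,0,0,-0.3,0,0,0,0,0,-0.3,0,0,0,0,0,-0.3,0,0,0,0,0,0,0,0,0])

```text
time: 15.52
position: [0.5644, 0.0958, 0.044]
tool_rot: [1.407, 1.068, -1.407]
ft_force: [-0.3, -0.7, 0.9]
grip_width: 0.521
```

```bash
python3 look.py w8
```

```text
t 15.525 pos [0.5644 0.0958 0.044 ] F [-0.3 -0.7  0.9] q7 [ 0.31  0.38 -0.62  1.82  0.26  1.02 -0.68]
dock xyz mm [47.2 -0.3 44. ]
-1 turn(tool) [ 0.002 -0.    -0.   ]
shift tool cm [ 1.99 -0.06 16.22]
```

View pics/w8.png

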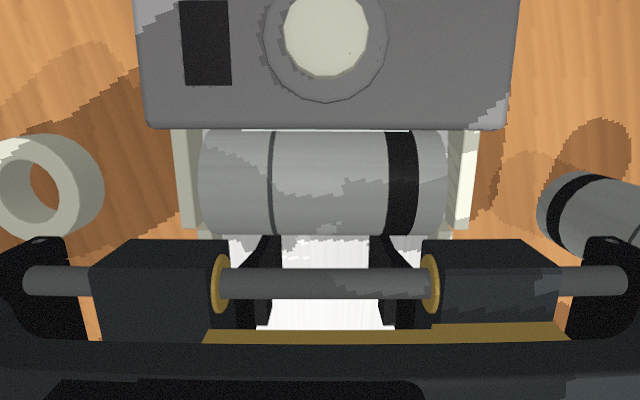

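The canister lies against the reader, with a small gap to the fingers. The button is at (326,33). Next I measure its position.

```bash
python3 - <<'E'
from mv import *
P=ctrl.camera_params("wrist")
for z in(.076,.08,.084):
    X=back(P,[(326,33)],z)[0];d=X[:2]-q[:2];print(z,X.round(4),np.round([c*d[0]+s*d[1],-s*d[0]+c*d[1]],4))
r=ctrl.spot_point("wrist","start_top")
for a in r: print(a['score'],w(P,a['xyz']).round(4))
print(dk(.142,0,.08))
E
```

```text
0.076 [0.5913 0.1893 0.076 ] [ 0.1446 -0.0009]
0.08 [0.5911 0.1886 0.08  ] [ 0.1438 -0.0008]
0.084 [0.5909 0.1879 0.084 ] [ 0.1431 -0.0008]
0.94 [0.5885 0.1823 0.0911]
[0.58979591 0.1870805  0.08      ]
```

step_arm(increments=[0,0,0.6,0,0,0,-2,0,0.4,0,0,0,-3,0,0,0,0,0,-3,0,0,0,0,0,-1.5,0,-1,0,0,0,0,0,-2.5,0,0,0,0,0,-2.5,0,0,0,0,0,0,0,0,0], fingers=0, force=10)

```text
time: 16.62
position: [0.5775, 0.1466, 0.1392]
tool_rot: [1.406, 1.071, -1.404]
ft_force: [-0.8, 0.5, -0.2]
grip_width: 0.01
```

```bash
python3 look.py w9; python3 - <<'E'
from mv import *
P=ctrl.camera_params("wrist")
r=ctrl.spot_point("wrist","start_top")
for a in r: print(a['score'],w(P,a['xyz']).round(4))
rep(dk(.142,0,.08),-1);print(ctrl.get_state()['grip_width'])
E
```

```text
t 16.625 pos [0.5775 0.1466 0.1392] F [-0.8  0.5 -0.2] q7 [ 0.27  0.33 -0.67  1.68  0.22  1.21 -0.72]
dock xyz mm [ 99.7   0.9 139.2]
-1 turn(tool) [ 0.006 -0.002  0.001]
shift tool cm [11.49 -0.03 21.49]
0.74 [0.5904 0.1813 0.0859]
t 16.725 pos [0.5776 0.1433 0.1388] F [ 0.7 -0.1  0.1] q7 [ 0.27  0.33 -0.67  1.68  0.22  1.21 -0.72]
dock xyz mm [ 9.660e+01 -1.000e-01  1.388e+02]
-1 turn(tool) [0.002 0.001 0.   ]
shift tool cm [ 5.87  0.   -4.55]
0.009717502059786628
```

View pics/w9.png

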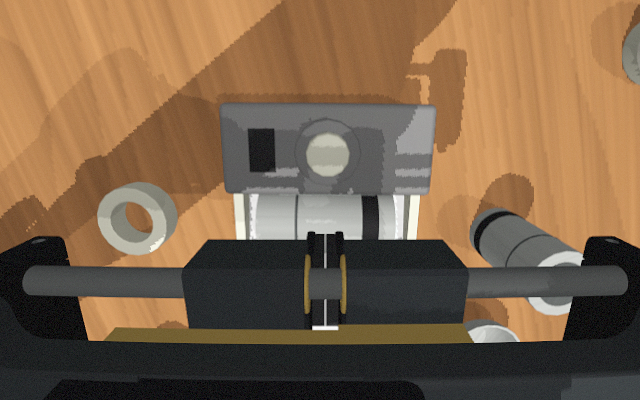

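```bash
python3 - <<'E'
from mv import *
P=ctrl.camera_params("wrist")
for z in(.076,.08,.084,.088,.092):
    X=back(P,[(328,155)],z)[0];d=X[:2]-q[:2];print(z,X.round(4),np.round([c*d[0]+s*d[1],-s*d[0]+c*d[1]],4))
E
```

```text
0.076 [0.5907 0.1813 0.076 ] [ 0.1367 -0.0024]
0.08 [0.5908 0.1819 0.08  ] [ 0.1373 -0.0024]
0.084 [0.5909 0.1825 0.084 ] [ 0.1379 -0.0023]
0.088 [0.5911 0.1831 0.088 ] [ 0.1385 -0.0023]
0.092 [0.5912 0.1837 0.092 ] [ 0.1391 -0.0023]
```

step_arm(increments=[0,0,-2,0,0,0,0,0,-1.6,0,0,0,0,0,-1,0,0,0,1.5,0,0,0,0,0,1.2,0,0,0,0,0,0.8,0,0,0,0,0,0,0,0,0,0,0,0,0,0,0,0,0])

```text
time: 17.73
position: [0.5905, 0.1877, 0.1042]
tool_rot: [1.408, 1.067, -1.407]
ft_force: [-0.3, 0.4, -0.2]
grip_width: 0.004
```

```bash
python3 - <<'E'
from mv import *
rep(dk(.142,0,.08),-1)
for n in("scene","top"):
    im=ctrl.get_image(n)[:,:,::-1]; cr=im[190:290,290:420] if n=="scene" else im[130:255,185:345]
    cv2.imwrite(f"pics/{n}2.png",cv2.resize(cr,None,fx=5,fy=5,interpolation=cv2.INTER_CUBIC) if n=="scene" else cv2.resize(cr,None,fx=4.5,fy=4.5))
E
```

```text
t 17.725 pos [0.5905 0.1877 0.1042] F [-0.3  0.4 -0.2] q7 [ 0.18  0.42 -0.66  1.65  0.27  1.17 -0.82]
dock xyz mm [142.8  -0.5 104.2]
-1 turn(tool) [ 0.001 -0.    -0.   ]
shift tool cm [ 2.42 -0.05  0.08]
```

View pics/scene2.png

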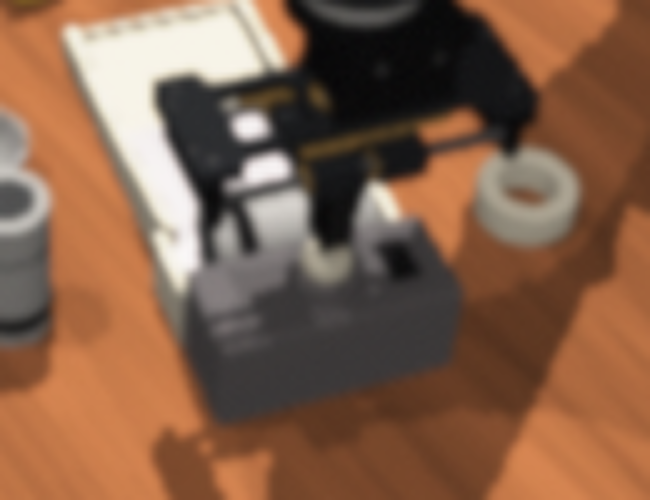

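The fingers are above the button. I press slowly, watching the force.

step_arm(increments=[0.3,0,0.1,0,0,0,0.3,0,0,0,0,0,0.2,0,0,0,0,0,0.2,0,0,0,0,0,0.2,0,0,0,0,0,0.2,0,0,0,0,0,0,0,0,0,0,0])

```text
time: 18.7
position: [0.59, 0.1869, 0.0901]
tool_rot: [1.407, 1.067, -1.407]
ft_force: [-1.1, -0.7, 2.6]
grip_width: 0.004
```

step_arm(increments=[0.15,0,0,0,0,0,0.15,0,0,0,0,0,0,0,0,0,0,0])

```text
time: 19.08
position: [0.59, 0.1869, 0.087]
tool_rot: [1.407, 1.067, -1.407]
ft_force: [-1.5, -0.1, 4.5]
grip_width: 0.007
```

step_arm(increments=[0.1,0,0,0,0,0,0.1,0,0,0,0,0,0,0,0,0,0,0])

```text
time: 19.45
position: [0.59, 0.187, 0.0864]
tool_rot: [1.407, 1.067, -1.407]
ft_force: [-3.8, -2.2, 11.6]
grip_width: 0.004
```

step_arm(increments=[0.1,0,0,0,0,0,0.1,0,0,0,0,0,0,0,0,0,0,0])

```text
time: 19.82
position: [0.5901, 0.187, 0.0862]
tool_rot: [1.407, 1.066, -1.407]
ft_force: [-8.6, -3.8, 20.7]
grip_width: 0.004
```

The button bottomed out: the force was 4.5 N at z=0.0870, then stiff at 0.0863. I release and retreat upward.

step_arm(increments=[-0.4,0,0,0,0,0,-0.3,0,0,0,0,0,-0.5,0,0,0,0,0,-1,0,0,0,0,0,-3,0,0,0,0,0,-4,0,0,0,0,0,-4,0,1,0,0,0,-2,0,3,0,0,0,0,0,4,0,0,0,0,0,3,0,0,0,0,0,0,0,0,0,0,0,0,0,0,0])

```text
time: 21.32
position: [0.5605, 0.0819, 0.2352]
tool_rot: [1.408, 1.068, -1.406]
ft_force: [-0.4, 0.2, 0.8]
grip_width: 0.006
```

```bash
python3 - <<'E'
from mv import *
rep(dk(.142,0,.08),-1)
for n in("scene","top","wrist"):
    im=ctrl.get_image(n)[:,:,::-1];cv2.imwrite(f"pics/{n}3.png",im)
a=cv2.resize(cv2.imread("pics/scene3.png")[170:290,260:420],(800,600),interpolation=cv2.INTER_CUBIC);cv2.imwrite("pics/s3c.png",a)
P=ctrl.camera_params("top")
for n in("spare","bowl","tape","bottle"):
    ctrl.get_image("top")
    for r in ctrl.spot_point("top",n)[:2]: print(n,round(r['score'],2),w(P,r['xyz']).round(3))
E
```

```text
t 21.325 pos [0.5605 0.0819 0.2352] F [-0.4  0.2  0.8] q7 [ 0.39  0.19 -0.66  1.63  0.12  1.37 -0.55]
dock xyz mm [ 32.8  -0.3 235.2]
-1 turn(tool) [ 0.002 -0.001 -0.   ]
shift tool cm [ 1.553e+01 -1.000e-02 -1.091e+01]
spare 0.59 [0.72  0.063 0.048]
bowl 0.65 [ 0.686 -0.045 -0.003]
bottle 0.66 [ 0.364  0.014 -0.   ]
```

View pics/wrist3.png

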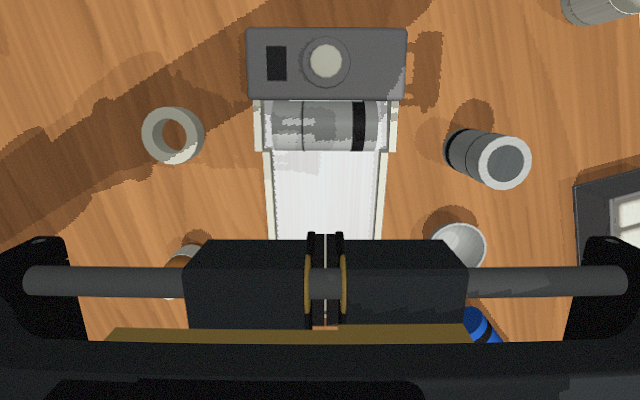

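View pics/s3c.png

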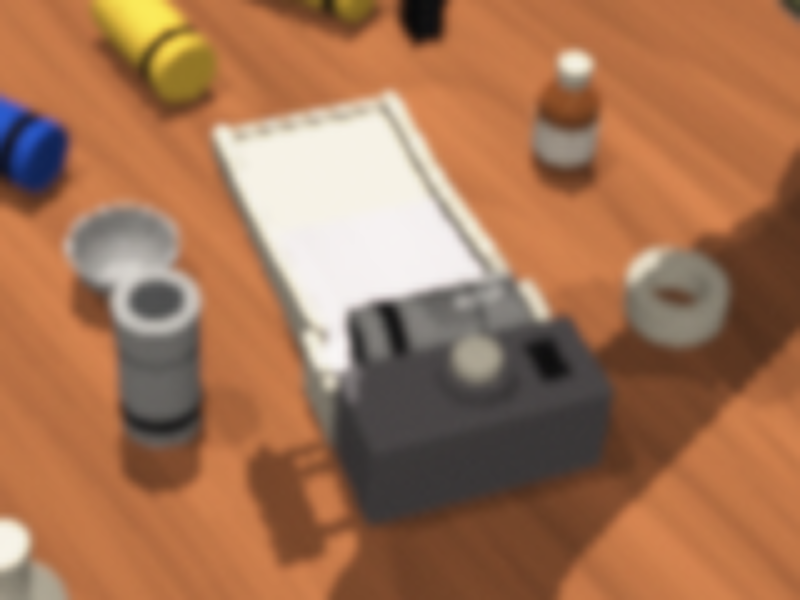

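View pics/top3.png

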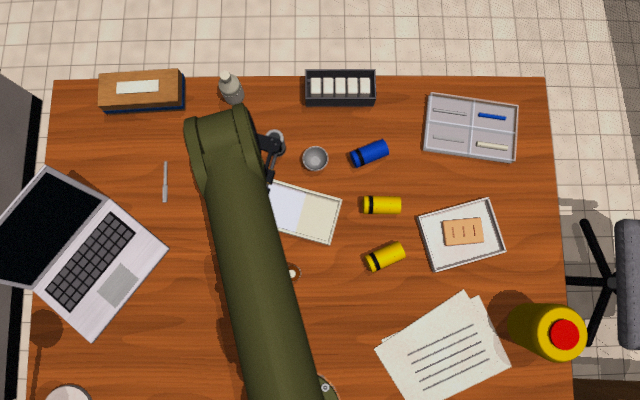

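```bash
python3 - <<'E'
from bench import ctrl
print(ctrl.close_job(), ctrl.get_state()['time'])
E
```

```text
the job is handed in; nothing more can be done
the job is handed in; nothing more can be done
```

The canister is up the ramp, over the crest and resting against the reader. I then pressed the button and let it spring back. I handed the job in at about 21.7 s, with the arm raised clear of everything.

- **Canister:** I pushed it with the outer sides of the two half-open fingers at about 20 mm/s, slower at the crest. The fingers stayed in contact up to the crest with a push of about 2 N. Past the crest it ran a few millimetres ahead of the fingers to the stop, as described. The last wrist and scene pictures show it lying square against the reader.
- **Button:** I pressed it with the closed fingers until it went stiff, with 4.5 N at z = 0.0870 m and then 20.7 N at 0.0862 m, which I take as fully down. I could not read the button's travel directly. After release the pictures show it standing up again.
- **Other things:** the detector finds the spare, bowl and bottle unmoved to within a few millimetres. It did not report the tape in the last top picture, because the arm hid it, but the wrist and scene pictures show it lying flat and apparently untouched beside the dock. The tray, pad, tweezers and the blue and yellow look-alikes appear unchanged.
- **Disagreements:** my dock fit and the views of the button differed by 3 to 5 mm. That did not affect the push or the press.

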